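# Prise and hold the oiled lid half open

### The job

The lid of the small shut wooden tile case (in front of the big open tool box) has just been oiled, so the robot itself must not touch it: pick up the boxwood modelling stick, put its end under the lid's front lip, where the thumb notch leaves room for it, prise the lid up with it and hold it half open, at 45 degrees, so that the case can air. The lid falls shut when it is let go, so finish still gripping the stick, steady, with only the stick under the lid and the stick clear of the case's walls. Leave the beaker, the tape core and the stamp where they stand.

Things in the scene. Friction and masses are not known exactly. Their poses are not given: they have to be found in the camera images.
- case: Wooden tile case, fixed to the table, 150 (x, front to back) x 200 (y, width) x 70 mm high without its lid. Origin: centre of its underside, on the table. Its +x points from the front (thumb notch) to the back (hinge), +y along its width, z up.
- tray: The walls and floor of that case (fixed to it, same origin and axes): walls 8 mm thick, their top at z = 70 mm, inner floor at z = 12 mm. In the middle of the front wall (x = -75 to -67 mm) a thumb notch 60 mm wide (y = -30 to +30 mm) is cut 26 mm down from the rim, so that a slot from z = 44 mm to 70 mm lies open under the shut lid. Inside, flat test tiles and a 34 mm high divider stay below the notch.
- lid (a joint): Angle of the case's lid, rad: 0 shut, grows as it opens, stop at 1.3; 0.785 is 45 degrees open. It turns about the hinge line along the case's y axis at the back rim and falls shut from any angle when let go. Mass 0.15 to 0.33 kg, hardly any friction, no spring.
- lid_hinge (a point): Middle of the hinge line, on the back rim of the case: 75 mm behind and 70 mm above the case's origin.
- lid_lip (a point): Middle of the lid's front edge, on its flat underside; moves with the lid. 164 mm from the hinge line. The lid is a flat board 164 x 208 x 8 mm with two low battens on top; shut, its underside is at z = 70.5 mm and it overhangs the front wall by 14 mm.
- stick: Boxwood modelling stick, loose, 174 (x) x 16 (y) x 9 mm (z), 20 g, lying flat on the table to the right of the case. Origin: middle of its underside; x along its length, z up. Either end may be used.
- beaker: Off-white plastic beaker, 70 mm wide, 78 mm high, loose, standing left of the case; bystander. Origin: centre of its underside.
- tape_core: Thick tan ring (tape core) lying flat, 64 mm wide, 24 mm high, loose, left of the case and nearer the robot; bystander. Origin: centre of its underside.
- stamp: Turned wooden stamp, 26 mm wide, 60 mm high, loose, standing right of the case; bystander. Origin: centre of its underside.
Mind the look-alikes: they are no part of the job. Leave any blue or pink look-alike of the stick alone.

How it is judged:
By the outcome, as a careful person would: the job done as asked, in the order asked, and still so for the second after the job is handed in, while the arm keeps its last pose, push and grip.
It also fails if it takes over 51 s, if anything falls off the work surface, if the arm or the gripper's body presses on something with over 40 N, if the wrist force passes 120 N, or if a joint passes its speed limit or range.

### The arm

A 6-joint arm with a two-finger parallel gripper is mounted at the origin on a cart in front of the work surface, level with it; the furniture and walls round the work are solid. World frame = base frame: x ahead of the robot, y to its left, z up, the work surface at z = 0. Lengths are in m, angles in rad, forces in N, time in s.
With the tool pointing down it reaches from about 0.3 to 0.75 m from the base axis. Payload 8.5 kg.
Tool frame: the origin (TCP) lies midway between the tips of the shut fingers; the grasp point (between the pads) lies 19 mm behind it (env.grip_depth is the distance from the TCP to the grasp point, in m); z points along the fingers, y is the line along which they close (so a half turn about z gives the same grasp; the last joint's range is limited). The gripper opens to 85 mm and grips with 20 to 120 N. Pads are 22 mm wide; open, the fingers measure 114 mm over their backs; the gripper's body (76 mm by 85 mm) begins 54 mm behind the grasp point. The pads swing forward as they close: fully open they stand 13 mm farther back than shut.
Start: joints at [1.026, 0.381, 1.297, -0, 1.464, -0.215], TCP at [0.178, 0.52, 0.231] pointing down, gripper open.
Joint ranges: [-3.11, 3.11], [-0.89, 2.33], [0.22, 2.48], [-1.42, 4.56], [0.17, 2.85], [-2.88, 2.88]. Speed limits (rad/s): [2.39, 2.39, 3.14, 3.14, 3.14, 3.14].

### API

Orientations are given as a unit quaternion [x, y, z, w].
In Python, from plant import env gives the robot as it stands.
- The arm moves only by the tool arm_command, never from a script. Its argument "increments" is a list of rows, each an object with "delta_pos": the shift along the tool's x, y, z in units of 25 mm (1.0 is 25 mm), a list of three; "yaw": the turn about the tool's z in units of 5 degrees (1.0 is 5 degrees). In form: [{"delta_pos": [dx, dy, dz], "yaw": yaw}, ...]. A call has 1 to 12 rows; each row shifts and turns the commanded pose from where the row before left it, along the tool's axes as they then stand; what a row does not reach is not made up. A row lasts 1/12 s, in which the tool goes at most 41.7 mm and 7.16 degrees, less where a joint would pass 70% of its speed; a pose out of reach is approached as far as the arm can. A call is refused whole if a number of a shift passes 1 or a number of a turn 1, either way. A call with a gripper value outside its range is refused whole. "fingers" is the finger opening in mm, from 0 to 85.4, set as the call begins (left out, the last holds). The fingers move at their own pace and stop on an object; the grip force is fixed at half the most. Time passes only in rows, so rows that do not move let the fingers close. It gives the time, the measured TCP pose, the force, the opening and the grip force at its end, in the units of the state.
- env.sense(): the state, without advancing time (a new reading comes with each control period).
- env.read_camera(name): name is "scene" or "side" or "wrist"; returns a dict with "frame" (480x640x3 uint8, red, green, blue), "fx", "fy", "cx", "cy" (pixels), "R" (3x3) and "t" (3): a world point X has camera coordinates R X + t. Camera axes: x right, y down, z forward; pixel columns grow to the right and rows downward; lengths in m; the calibration is good to about 2 mm. The wrist camera is an equidistant fisheye: a pixel r from the principal point sees the ray r / f radians off the axis. A picture is of the moment at which its call begins. There is no depth.
- env.finish_job(): hands the job in; it is judged then, once.
The state is a dict: "time": time; "q": joint angles; "joint_velocities": joint speeds; "joint_efforts": joint torques, N m; "eef_pos": TCP position; "ee_rot": TCP orientation; "ft_force": force on the tool from outside, world axes, zero at the start; "moment": the same for the moment, N m; "finger_gap": opening from 0.0 (shut) to 1.0 (fully open); "gripper_force": force on a finger pad.
Only numpy, scipy, OpenCV 4.12 (cv2) and the standard library are available. Lean on these libraries where they do the work, as an engineer would, in place of code of your own. Each camera call takes 0.05 s, during which the arm holds its last target. There are 200 camera calls.

## Working session

There is one attempt and no reset: what is moved stays moved. The work goes in short steps, Python scripts to look and compute and a tool call to move; the robot and the scene stay as the last step left them, time stands still between calls to the robot, and variables do not carry over. Pictures are saved under pics/ and viewed, at most 10 in all, crops included, and the job is handed in when it is done.

Besides the shell and the picture viewer there is one more tool, called as name(argument=value, ...), one argument or row to a line, values as JSON. arm_command: Moves the arm, as the interface text tells. Its arguments: {"type":"object","properties":{"increments":{"type":"array"},"fingers":{"type":"number"}},"required":["increments"]}

```bash
mkdir -p pics; ls
python3 - <<'E'
from plant import env
import cv2
s=env.sense();print({k:s[k] for k in('time','eef_pos','ee_rot','finger_gap','ft_force')})
for n in('scene','side'):
    c=env.read_camera(n);cv2.imwrite(f'pics/{n}0.png',c['frame'][:,:,::-1]);print(n,c['fx'],c['cx'],c['cy'],c['R'],c['t'])
E
```

```text
pics
{'time': 0.0, 'eef_pos': array([0.17794361, 0.52010598, 0.23069977]), 'ee_rot': array([ 1.64128529e-01,  9.86438688e-01, -6.75561793e-04, -2.91814999e-04]), 'finger_gap': 0.9994435281378738, 'ft_force': array([ 0.18264054, -0.14851865,  1.69712605])}
scene 624.8122266122458 329.24883391362334 234.87632373084318 [[ 0.6004828  -0.79959597  0.00816702]
 [-0.6073758  -0.46272431 -0.64574055]
 [ 0.52011061  0.38279564 -0.76351323]] [-0.36161591  0.41066339  1.40204386]
side 434.98650293548013 315.80443479254285 238.53627527539223 [[ 0.88063212 -0.47377473  0.0049577 ]
 [-0.30569253 -0.5761404  -0.75803319]
 [ 0.3619933   0.66603284 -0.65219713]] [-0.52789477  0.2491041   0.82061093]
```

View pics/scene0.png

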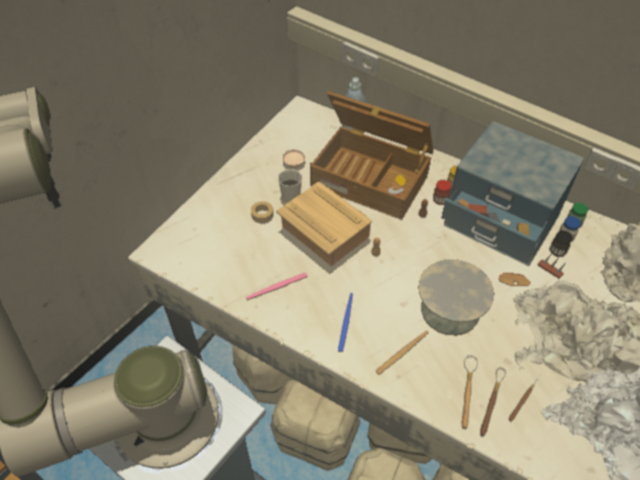

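View pics/side0.png

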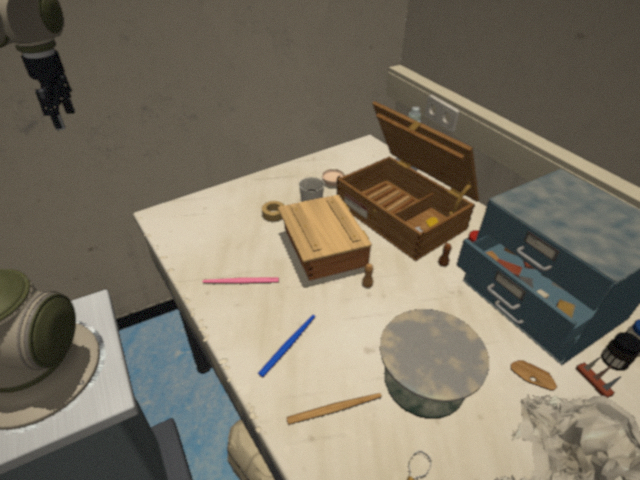

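The scene view shows the shut case with its lid around (324,222), the stamp at (376,246), and the wooden stick at (402,352). In the side view the stick is at (335,408). The pink and blue sticks are the look-alikes. Next I'll measure the stick and the lid.

```bash
cat > h.py <<'E'
import numpy as np,cv2
from plant import env
def ray(c,u,v):
    d=c['R'].T@np.array([(u-c['cx'])/c['fx'],(v-c['cy'])/c['fy'],1]);return -c['R'].T@c['t'],d
def onz(c,u,v,z):
    o,d=ray(c,u,v);return o+d*(z-o[2])/d[2]
def proj(c,X):
    p=c['R']@np.array(X)+c['t'];return p[0]/p[2]*c['fx']+c['cx'],p[1]/p[2]*c['fy']+c['cy']
E
python3 - <<'E'
from h import *
rois={'scene':((370,325,435,380),(270,175,380,265)),'side':((280,388,390,430),(270,185,375,280))}
for n in('scene','side'):
    c=env.read_camera(n);f=c['frame'];hsv=cv2.cvtColor(f,cv2.COLOR_RGB2HSV)
    for k,(a,b,a2,b2) in enumerate(rois[n]):
        h=hsv[b:b2,a:a2]
        m=cv2.inRange(h,(5,85,60),(28,255,255)) if k==0 else cv2.inRange(h,(5,80,120),(28,255,255))
        m=cv2.morphologyEx(m,cv2.MORPH_OPEN,np.ones((2,2)))
        ct=max(cv2.findContours(m,0,1)[0],key=cv2.contourArea)[:,0]+[a,b]
        if k==0:
            P=np.array([onz(c,u,v,.0045)[:2] for u,v in ct],np.float32);r=cv2.minAreaRect(P)
            print(n,'stick',r,np.round(cv2.boxPoints(r),4).tolist())
        else:
            ap=cv2.approxPolyDP(ct.reshape(-1,1,2),4,True)[:,0]
            for u,v in ap: print(n,(u,v),np.round(onz(c,u,v,.0785)[:2],3),np.round(onz(c,u,v,.0705)[:2],3))
    a,b,a2,b2=rois[n][1]
    cr=cv2.resize(f[b-8:b2+8,a-8:a2+8,::-1],None,fx=4,fy=4);cv2.imwrite(f'pics/{n}c.png',cr)
E
python3 -c "
import cv2,numpy as np
a=cv2.imread('pics/scenec.png');b=cv2.imread('pics/sidec.png');print(a.shape,b.shape)"
```

```text
scene stick ((0.45863765478134155, -0.3324318826198578), (0.013958674855530262, 0.17161326110363007), 78.436767578125) [[0.373199999332428, -0.3221000134944916], [0.5412999987602234, -0.3564999997615814], [0.5440999865531921, -0.34279999136924744], [0.37599998712539673, -0.3084000051021576]]
scene (np.int32(318), np.int32(182)) [0.734 0.14 ] [0.74  0.145]
scene (np.int32(278), np.int32(213)) [0.574 0.154] [0.579 0.159]
scene (np.int32(331), np.int32(254)) [ 0.547 -0.046] [ 0.552 -0.043]
scene (np.int32(371), np.int32(220)) [ 0.706 -0.062] [ 0.712 -0.058]
side stick ((0.4597241282463074, -0.3330146074295044), (0.016177762299776077, 0.17211638391017914), 78.33575439453125) [[0.37380000948905945, -0.32350000739097595], [0.5424000024795532, -0.35830000042915344], [0.5455999970436096, -0.3425000011920929], [0.37709999084472656, -0.3077000081539154]]
side (np.int32(340), np.int32(196)) [0.739 0.128] [0.745 0.137]
side (np.int32(289), np.int32(206)) [0.604 0.15 ] [0.608 0.16 ]
side (np.int32(270), np.int32(202)) [0.569 0.188] [0.573 0.198]
side (np.int32(280), np.int32(206)) [0.584 0.161] [0.588 0.171]
side (np.int32(270), np.int32(215)) [0.547 0.138] [0.551 0.148]
side (np.int32(282), np.int32(215)) [0.573 0.125] [0.577 0.134]
side (np.int32(304), np.int32(261)) [ 0.546 -0.045] [ 0.55  -0.037]
side (np.int32(372), np.int32(245)) [ 0.705 -0.07 ] [ 0.71  -0.063]
(424, 504, 3) (444, 484, 3)
```

View pics/scenec.png

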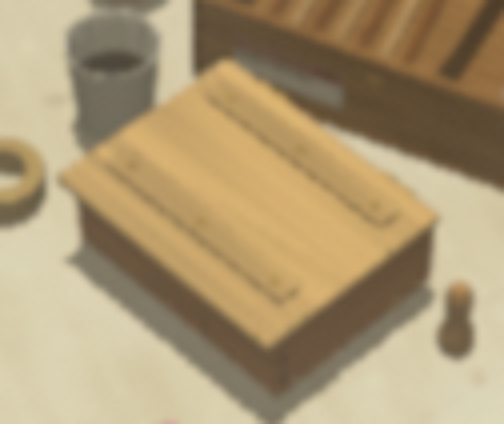

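View pics/sidec.png

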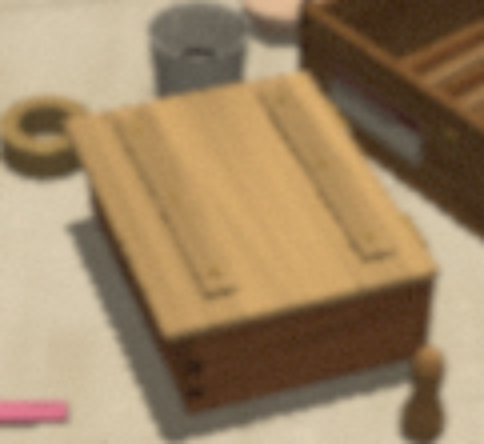

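The crops show the lid top's four corners clearly. In scene crop pixels they are (60,180), (225,60), (438,215) and (268,348). In side crop pixels they are (70,118), (305,73), (434,270) and (165,335).

Run:
```python
from h import *
C={'scene':((262,167),[(60,180),(225,60),(438,215),(268,346)]),'side':((262,177),[(70,118),(305,73),(434,270),(165,337)])}
for n,(o,p) in C.items():
    c=env.read_camera(n);P=np.array([onz(c,o[0]+(u-1.5)/4,o[1]+(v-1.5)/4,.0785)[:2] for u,v in p])
    FL,BL,BR,FR=P;print(n,P.round(4).tolist(),'len',[np.linalg.norm(a-b).round(4) for a,b in((FL,BL),(BL,BR),(BR,FR),(FR,FL))])
    d=(FL-FR)/np.linalg.norm(FL-FR)+(BL-BR)/np.linalg.norm(BL-BR);yaw=np.arctan2(-d[0],d[1])
    e=np.array([np.cos(yaw),np.sin(yaw)]);m=P.mean(0)
    print('yaw',np.degrees(yaw),'lip',m-e*.082,'hinge',m+e*.082,'case',m+e*.007, 'sideyaw',np.degrees(np.arctan2(*(BL-FL+BR-FR)[::-1])))
s=env.sense();print(s['time'])
from scipy.spatial.transform import Rotation as R
print(R.from_quat(s['ee_rot']).as_matrix().round(3))
```

```text
scene [[0.5752, 0.1598], [0.7349, 0.1409], [0.7051, -0.0631], [0.5455, -0.0398]] len [np.float64(0.1608), np.float64(0.2062), np.float64(0.1613), np.float64(0.2018)]
yaw -8.374247999651931 lip [0.55904851 0.06140786] hinge [0.72129992 0.03752317] case [0.64709958 0.04844605] sideyaw -7.546988721384686
side [[0.5816, 0.1611], [0.7362, 0.1345], [0.7027, -0.0656], [0.5441, -0.0432]] len [np.float64(0.1569), np.float64(0.2029), np.float64(0.1601), np.float64(0.2077)]
yaw -9.95167630383136 lip [0.56039093 0.06088225] hinge [0.72192336 0.03254017] case [0.64805182 0.04550149] sideyaw -8.890774253727617
0.3
[[-0.946  0.324 -0.   ]
 [ 0.324  0.946 -0.   ]
 [ 0.    -0.    -1.   ]]
```

arm_command(
  increments=[
    {"delta_pos": [-0.78, -0.44, 0], "yaw": 0},
    {"delta_pos": [-0.78, -0.44, 0], "yaw": 0},
    {"delta_pos": [-0.78, -0.44, 0], "yaw": 0},
    {"delta_pos": [-0.78, -0.44, 0], "yaw": 0},
    {"delta_pos": [-0.78, -0.44, 0], "yaw": 0},
    {"delta_pos": [-0.78, -0.44, 0], "yaw": 0},
    {"delta_pos": [-0.78, -0.44, 0], "yaw": 0},
    {"delta_pos": [-0.78, -0.44, 0], "yaw": 0},
    {"delta_pos": [-0.78, -0.44, 0], "yaw": 0},
    {"delta_pos": [-0.78, -0.44, 0], "yaw": 0},
    {"delta_pos": [-0.78, -0.44, 0], "yaw": 0},
    {"delta_pos": [-0.78, -0.44, 0], "yaw": 0},
  ],
  fingers=45,
)

```text
time: 1.3
eef_pos: [0.3573, 0.3188, 0.2313]
ee_rot: [0.164, 0.986, 0.0, 0.0]
ft_force: [0.6, 0.2, 0.5]
finger_gap: 0.523
gripper_force: 0.0
```

arm_command(
  increments=[
    {"delta_pos": [-0.4, -0.95, 0], "yaw": 0},
    {"delta_pos": [-0.4, -0.95, 0], "yaw": 0},
    {"delta_pos": [-0.4, -0.95, 0], "yaw": 0},
    {"delta_pos": [-0.4, -0.95, 0], "yaw": 0},
    {"delta_pos": [-0.4, -0.95, 0], "yaw": 0},
    {"delta_pos": [-0.4, -0.95, 0], "yaw": 0},
    {"delta_pos": [-0.4, -0.95, 0], "yaw": 0},
    {"delta_pos": [-0.4, -0.95, 0], "yaw": 0},
    {"delta_pos": [-0.4, -0.95, 0], "yaw": 0},
    {"delta_pos": [-0.4, -0.95, 0], "yaw": 0},
    {"delta_pos": [-0.4, -0.95, 0], "yaw": 0},
    {"delta_pos": [-0.4, -0.95, 0], "yaw": 0},
  ],
)

```text
time: 2.3
eef_pos: [0.3778, 0.0099, 0.2315]
ee_rot: [0.164, 0.986, -0.0, 0.0]
ft_force: [-0.1, -0.0, 0.4]
finger_gap: 0.526
gripper_force: 0.0
```

arm_command(
  increments=[
    {"delta_pos": [-0.4, -0.95, 0.3], "yaw": 0},
    {"delta_pos": [-0.4, -0.95, 0.3], "yaw": 0},
    {"delta_pos": [-0.4, -0.95, 0.3], "yaw": 0},
    {"delta_pos": [-0.4, -0.95, 0.3], "yaw": 0},
    {"delta_pos": [-0.4, -0.95, 0.3], "yaw": 0},
    {"delta_pos": [-0.4, -0.95, 0.3], "yaw": 0},
    {"delta_pos": [-0.4, -0.95, 0.3], "yaw": 0},
    {"delta_pos": [-0.4, -0.95, 0.3], "yaw": 0},
    {"delta_pos": [-0.4, -0.95, 0.3], "yaw": 0},
    {"delta_pos": [-0.4, -0.95, 0.3], "yaw": 0},
    {"delta_pos": [0, 0, 0], "yaw": -0.75},
    {"delta_pos": [0, 0, 0], "yaw": -0.71},
  ],
)

```text
time: 3.3
eef_pos: [0.3955, -0.2471, 0.1557]
ee_rot: [0.101, 0.995, 0.0, -0.0]
ft_force: [-0.6, 0.3, -1.3]
finger_gap: 0.528
gripper_force: 0.0
```

arm_command(
  increments=[
    {"delta_pos": [-0.24, -0.71, 0], "yaw": 0},
    {"delta_pos": [-0.24, -0.71, 0], "yaw": 0},
    {"delta_pos": [-0.24, -0.71, 0], "yaw": 0},
    {"delta_pos": [-0.24, -0.71, 0], "yaw": 0},
    {"delta_pos": [0, 0, 0.8], "yaw": 0},
    {"delta_pos": [0, 0, 0.8], "yaw": 0},
    {"delta_pos": [0, 0, 0.8], "yaw": 0},
    {"delta_pos": [0, 0, 0.8], "yaw": 0},
    {"delta_pos": [0, 0, 0.8], "yaw": 0},
    {"delta_pos": [0, 0, 0], "yaw": 0},
  ],
)

```text
time: 4.13
eef_pos: [0.4038, -0.319, 0.0533]
ee_rot: [0.101, 0.995, 0.002, -0.002]
ft_force: [-0.6, 1.0, -0.6]
finger_gap: 0.532
gripper_force: 0.0
```

Run:
```python
from h import *
c=env.read_camera('wrist');cv2.imwrite('pics/w1.png',c['frame'][:,:,::-1])
f=c['frame'];hsv=cv2.cvtColor(f,cv2.COLOR_RGB2HSV)
s=env.sense();print(s['eef_pos'],c['fx'],c['cx'],c['cy'],-c['R'].T@c['t'])
m=cv2.inRange(hsv,(5,85,60),(28,255,255));m=cv2.morphologyEx(m,cv2.MORPH_OPEN,np.ones((3,3)))
for ct in cv2.findContours(m,0,1)[0]:
    if cv2.contourArea(ct)<150: continue
    P=[]
    for u,v in ct[:,0]:
        x,y=u-c['cx'],v-c['cy'];r=np.hypot(x,y);th=r/c['fx'];d=c['R'].T@np.array([x/r*np.sin(th),y/r*np.sin(th),np.cos(th)])
        o=-c['R'].T@c['t'];P.append((o+d*(.009-o[2])/d[2])[:2])
    print(cv2.boundingRect(ct),cv2.minAreaRect(np.array(P,np.float32)))
```

```text
[ 0.40440568 -0.31968328  0.05520822] 371.64829954431775 321.87412995091825 244.00999040268994 [ 0.33598756 -0.30616857  0.19653219]
(0, 331, 54, 82) ((0.44603437185287476, -0.5768590569496155), (0.08051002770662308, 0.012021789327263832), 11.967183113098145)
(10, 291, 81, 100) ((0.4190521836280823, -0.5280366539955139), (0.0897589698433876, 0.01925099827349186), 23.442148208618164)
(308, 217, 29, 191) ((0.4336180090904236, -0.32584038376808167), (0.015482494607567787, 0.12355874478816986), 77.83740234375)
```

View pics/w1.png

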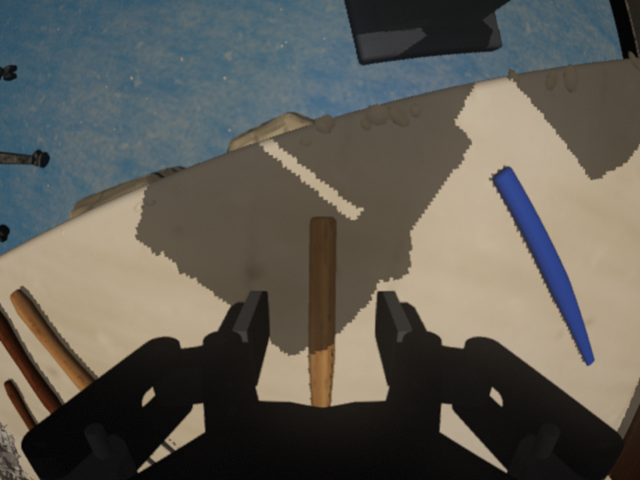

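The wrist view shows the stick running from (322,217) down to (322,407), centred between the finger tips at columns 268 and 376. I'll descend and close.

arm_command(
  increments=[
    {"delta_pos": [0, 0, 0.7], "yaw": 0},
    {"delta_pos": [0, 0, 0.7], "yaw": 0},
    {"delta_pos": [0, 0, 0.5], "yaw": 0},
    {"delta_pos": [0, 0, 0.18], "yaw": 0},
    {"delta_pos": [0, 0, 0], "yaw": 0},
    {"delta_pos": [0, 0, 0], "yaw": 0},
  ],
)

```text
time: 4.68
eef_pos: [0.4054, -0.3208, 0.0054]
ee_rot: [0.101, 0.995, -0.001, 0.001]
ft_force: [0.3, -0.4, 0.5]
finger_gap: 0.524
gripper_force: 0.0
```

arm_command(
  increments=[
    {"delta_pos": [0, 0, 0], "yaw": 0},
    {"delta_pos": [0, 0, 0], "yaw": 0},
    {"delta_pos": [0, 0, 0], "yaw": 0},
    {"delta_pos": [0, 0, 0], "yaw": 0},
    {"delta_pos": [0, 0, 0], "yaw": 0},
    {"delta_pos": [0, 0, 0], "yaw": 0},
    {"delta_pos": [0, 0, 0], "yaw": 0},
    {"delta_pos": [0, 0, 0], "yaw": 0},
  ],
  fingers=0,
)

```text
time: 5.35
eef_pos: [0.4052, -0.3206, 0.0053]
ee_rot: [0.101, 0.995, -0.001, 0.001]
ft_force: [-0.8, 1.3, 6.3]
finger_gap: 0.117
gripper_force: 58.5
```

arm_command(
  increments=[
    {"delta_pos": [0, 0, -0.3], "yaw": 0},
    {"delta_pos": [0, 0, -0.6], "yaw": 0},
    {"delta_pos": [0, 0, -0.9], "yaw": 0},
    {"delta_pos": [0, 0, -0.9], "yaw": 0},
    {"delta_pos": [0, 0, -0.9], "yaw": 0},
    {"delta_pos": [0, 0, -0.4], "yaw": 0},
    {"delta_pos": [0, 0, 0], "yaw": 0},
  ],
)

```text
time: 5.93
eef_pos: [0.4053, -0.3208, 0.1069]
ee_rot: [0.101, 0.995, -0.001, 0.001]
ft_force: [-0.3, 0.2, -1.5]
finger_gap: 0.11
gripper_force: 57.8
```

Run:
```python
from h import *
print(env.sense()['eef_pos'])
w=env.read_camera('wrist')['frame'];s=env.read_camera('side')['frame'];q=env.read_camera('scene')['frame']
a=cv2.resize(w[180:480,160:480],(400,375));b=cv2.resize(s[300:450,240:440],(400,300));d=cv2.resize(q[250:400,330:480],(375,375))
im=np.zeros((600,800,3),np.uint8);im[:375,:400]=a;im[:300,400:]=b;im[300:,400:700]=cv2.resize(d,(300,300));cv2.imwrite('pics/g1.png',im[:,:,::-1])
```

```text
[ 0.40531713 -0.32077286  0.10688597]
```

View pics/g1.png

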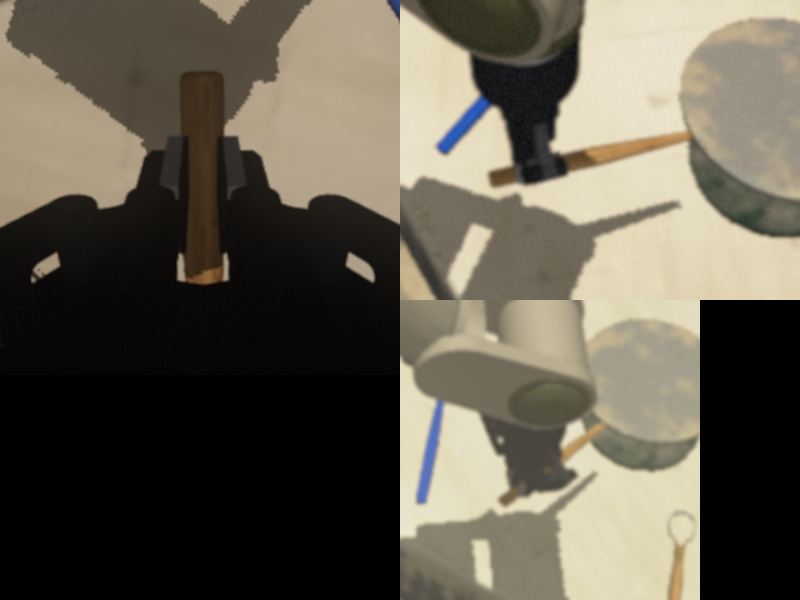

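The stick is held level and its thin far end is free. I'll carry it to the front of the case.

arm_command(
  increments=[
    {"delta_pos": [0.7, 0.4, 0], "yaw": 0},
    {"delta_pos": [0.7, 0.88, 0], "yaw": 0},
    {"delta_pos": [0.5, 0.88, 0], "yaw": 0},
    {"delta_pos": [0.2, 0.88, 0], "yaw": 0},
    {"delta_pos": [0.2, 0.88, 0], "yaw": 0},
    {"delta_pos": [0.2, 0.88, 0], "yaw": 0},
    {"delta_pos": [0.2, 0.88, 0], "yaw": 0},
    {"delta_pos": [0.2, 0.88, 0], "yaw": 0},
    {"delta_pos": [0.2, 0.88, 0], "yaw": 0},
    {"delta_pos": [0.2, 0.88, 0], "yaw": 0},
    {"delta_pos": [0.2, 0.88, 0], "yaw": 0},
    {"delta_pos": [0.2, 0.88, 0], "yaw": 0},
  ],
)

```text
time: 7.08
eef_pos: [0.3646, -0.0537, 0.1038]
ee_rot: [0.101, 0.995, 0.0, -0.001]
ft_force: [0.6, 0.7, 0.6]
finger_gap: 0.0
gripper_force: 0.0
```

arm_command(
  increments=[
    {"delta_pos": [0.1, 0.88, 0], "yaw": 0},
    {"delta_pos": [0.1, 0.88, 0], "yaw": 0},
    {"delta_pos": [0.1, 0.88, 0], "yaw": 0},
    {"delta_pos": [0.1, 0.88, 0], "yaw": 0},
    {"delta_pos": [0.1, 0.88, 0], "yaw": -0.3},
    {"delta_pos": [0.1, 0.88, 0], "yaw": -0.35},
    {"delta_pos": [0, 0, 0], "yaw": 0},
    {"delta_pos": [0, 0, 0], "yaw": 0},
    {"delta_pos": [0, 0, 0], "yaw": 0},
  ],
)

```text
time: 7.83
eef_pos: [0.3761, 0.0772, 0.1039]
ee_rot: [0.073, 0.997, -0.0, -0.0]
ft_force: [0.2, -0.5, -0.5]
finger_gap: -0.001
gripper_force: 0.0
```

```bash
python3 - <<'E'
from h import *
s=env.sense();print(s['eef_pos'],s['ee_rot'],s['ft_force'],s['gripper_force'])
e=np.array([.989,-.148,0])
for n in('side','scene'):
    c=env.read_camera(n);f=c['frame'];u,v=map(int,proj(c,s['eef_pos']+e*.10));print(n,u,v,'lip',proj(c,[.5595,.061,.0705]))
    cv2.imwrite(f'pics/p_{n}.png',cv2.resize(f[v-60:v+60,u-80:u+80,::-1],None,fx=5,fy=5,interpolation=cv2.INTER_CUBIC))
E
python3 -c "
import cv2,numpy as np
a=cv2.imread('pics/p_side.png');b=cv2.imread('pics/p_scene.png')
cv2.imwrite('pics/p.png',np.hstack([a[:,200:600],b[:,200:600]]))"
```

```text
[0.37608534 0.07723619 0.10391247] [ 7.28757794e-02  9.97340927e-01 -4.03677038e-05 -4.41537102e-04] [ 0.2121647  -0.50043361 -0.5426049 ] 0.0
side 253 233 lip (np.float64(288.56662162268134), np.float64(234.04159915032216))
scene 280 245 lip (np.float64(301.49690346913127), np.float64(233.78111082814448))
```

View pics/p.png

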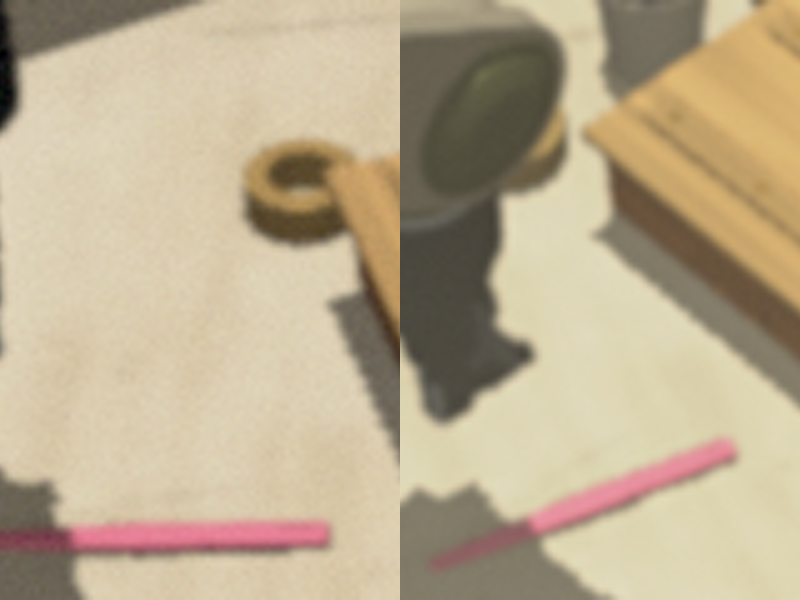

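The gripper is empty and neither view shows the stick, so it slipped out on the way. I need to find it.

Run:
```python
from h import *
a=env.read_camera('side')['frame'];b=env.read_camera('scene')['frame']
im=np.hstack([a[200:480,150:550],b[180:460,250:650-10]]);print(im.shape)
cv2.imwrite('pics/lost.png',im[:,:,::-1])
```

```text
(280, 790, 3)
```

View pics/lost.png

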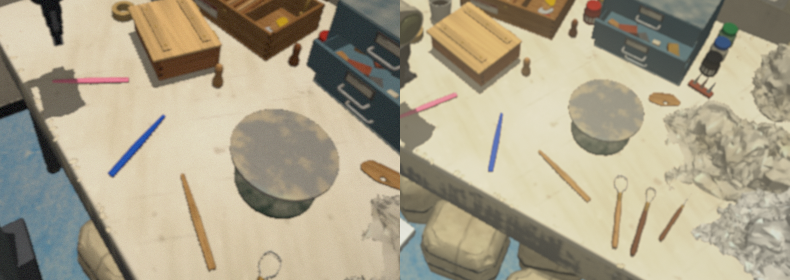

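The stick lies on the table again. In the side view it runs from (333,376) to (362,468), and in the scene view from (390,332) to (438,380). The pads had only caught its rounded upper edge: the gap was 10 mm and the upward push 6 N. This time I'll grip about 5 mm lower.

Run:
```python
from h import *
for n,(a,b,a2,b2) in {'scene':(380,322,448,390),'side':(325,368,375,476)}.items():
    c=env.read_camera(n);h=cv2.cvtColor(c['frame'][b:b2,a:a2],cv2.COLOR_RGB2HSV)
    m=cv2.morphologyEx(cv2.inRange(h,(5,85,60),(28,255,255)),cv2.MORPH_OPEN,np.ones((2,2)))
    ct=max(cv2.findContours(m,0,1)[0],key=cv2.contourArea)[:,0]+[a,b]
    P=np.array([onz(c,u,v,.0045)[:2] for u,v in ct],np.float32);r=cv2.minAreaRect(P);bx=cv2.boxPoints(r)
    F=np.array([onz(c,u+a,v+b,.0045)[:2] for v,u in np.argwhere(m)]);mu=F.mean(0);d=np.linalg.svd(F-mu)[2][0];d*=np.sign(d[0])
    t=(F-mu)@d;w=(F-mu)@[-d[1],d[0]]
    print(n,mu,'ang',np.degrees(np.arctan2(d[1],d[0])),'ends',mu+d*t.min(),mu+d*t.max(),[np.ptp(w[(t>x-.01)&(t<x+.01)]).round(4) for x in np.arange(-.075,.08,.025)])
```

```text
scene [ 0.46292095 -0.36806131] ang 76.00591154816995 ends [ 0.44496129 -0.44012524] [ 0.48597297 -0.27556407] [np.float64(0.0129), np.float64(0.013), np.float64(0.0131), np.float64(0.0132), np.float64(0.0132), np.float64(0.0096), np.float64(0.0078)]
side [ 0.46365458 -0.37123825] ang 76.06328013824476 ends [ 0.44601308 -0.44232886] [ 0.48780254 -0.27392836] [np.float64(0.0138), np.float64(0.0137), np.float64(0.0146), np.float64(0.0151), np.float64(0.0144), np.float64(0.0116), np.float64(0.0099)]
```

arm_command(
  increments=[
    {"delta_pos": [0, 0, 0], "yaw": 1},
    {"delta_pos": [0, 0, 0], "yaw": 1},
    {"delta_pos": [0, 0, 0], "yaw": 1},
    {"delta_pos": [0, 0, 0], "yaw": 1},
    {"delta_pos": [0, 0, 0], "yaw": 1},
    {"delta_pos": [0, 0, 0], "yaw": 1},
    {"delta_pos": [0, 0, 0], "yaw": 1},
    {"delta_pos": [0, 0, 0], "yaw": 1},
    {"delta_pos": [0, 0, 0], "yaw": 1},
    {"delta_pos": [0, 0, 0], "yaw": 1},
    {"delta_pos": [0, 0, 0], "yaw": 1},
    {"delta_pos": [0, 0, 0], "yaw": 1},
  ],
  fingers=40,
)

```text
time: 9.13
eef_pos: [0.3762, 0.0773, 0.1043]
ee_rot: [0.564, 0.826, 0.0, 0.0]
ft_force: [-0.1, 0.2, 0.3]
finger_gap: 0.467
gripper_force: 0.0
```

arm_command(
  increments=[
    {"delta_pos": [0, 0, 0], "yaw": 1},
    {"delta_pos": [0, 0, 0], "yaw": 1},
    {"delta_pos": [0, 0, 0], "yaw": 1},
    {"delta_pos": [0, 0, 0], "yaw": 1},
    {"delta_pos": [0, 0, 0], "yaw": 1},
    {"delta_pos": [0, 0, 0], "yaw": 1},
    {"delta_pos": [0, 0, 0], "yaw": 1},
    {"delta_pos": [0, 0, 0], "yaw": 0.1},
    {"delta_pos": [-0.9, 0, 0], "yaw": 0},
    {"delta_pos": [-0.9, 0, 0], "yaw": 0},
    {"delta_pos": [-0.9, 0, 0], "yaw": 0},
    {"delta_pos": [-0.9, 0, 0], "yaw": 0},
  ],
)

```text
time: 10.13
eef_pos: [0.3543, -0.0108, 0.1044]
ee_rot: [0.786, 0.618, 0.0, 0.0]
ft_force: [0.2, -1.6, 0.7]
finger_gap: 0.471
gripper_force: 0.0
```

Run:
```python
from h import *
s=env.sense();print(s['eef_pos'],s['ee_rot'],s['q'])
c=env.read_camera('side')
for z in(0,.05,.1):
  print(z,[onz(c,150+u,200+v,z).round(3)[:2] for u,v in((237,190),(229,150),(285,109),(339,150),(275,216))])
c=env.read_camera('scene')
for z in(0,.05,.1):
  print(z,[onz(c,250+u-400,180+v,z).round(3)[:2] for u,v in((572,138),(568,108),(605,79),(643,108),(605,155))])
```

```text
[ 0.35434673 -0.01084681  0.10438045] [7.86316655e-01 6.17823680e-01 4.85922291e-05 1.28206204e-04] [-3.68394963e-01  2.16589594e-01  1.99720887e+00 -5.93784449e-05
  9.27524131e-01 -1.29506928e-01]
0 [array([ 0.561, -0.345]), array([ 0.598, -0.267]), array([ 0.764, -0.237]), array([ 0.79 , -0.369]), array([ 0.591, -0.417])]
0.05 [array([ 0.539, -0.366]), array([ 0.573, -0.293]), array([ 0.728, -0.266]), array([ 0.752, -0.389]), array([ 0.567, -0.433])]
0.1 [array([ 0.518, -0.388]), array([ 0.549, -0.32 ]), array([ 0.693, -0.294]), array([ 0.715, -0.408]), array([ 0.543, -0.449])]
0 [array([ 0.571, -0.316]), array([ 0.644, -0.259]), array([ 0.788, -0.289]), array([ 0.764, -0.416]), array([ 0.578, -0.407])]
0.05 [array([ 0.54 , -0.328]), array([ 0.611, -0.273]), array([ 0.749, -0.302]), array([ 0.725, -0.424]), array([ 0.547, -0.416])]
0.1 [array([ 0.509, -0.34 ]), array([ 0.577, -0.287]), array([ 0.709, -0.315]), array([ 0.687, -0.433]), array([ 0.515, -0.424])]
```

arm_command(
  increments=[
    {"delta_pos": [-0.91, 0.476, 0], "yaw": 0},
    {"delta_pos": [-0.91, 0.476, 0], "yaw": 0},
    {"delta_pos": [-0.91, 0.476, 0], "yaw": 0},
    {"delta_pos": [-0.91, 0.476, 0], "yaw": 0},
    {"delta_pos": [-0.91, 0.476, 0], "yaw": 0},
    {"delta_pos": [-0.91, 0.476, 0], "yaw": 0},
    {"delta_pos": [-0.91, 0.476, 0], "yaw": 0},
    {"delta_pos": [-0.91, 0.476, 0], "yaw": 0},
    {"delta_pos": [-0.91, 0.476, 0], "yaw": 0},
    {"delta_pos": [-0.91, 0.476, 0], "yaw": 0},
    {"delta_pos": [-0.91, 0.476, 0], "yaw": 0},
    {"delta_pos": [-0.91, 0.476, 0], "yaw": 0},
  ],
)

```text
time: 11.23
eef_pos: [0.4285, -0.3098, 0.1042]
ee_rot: [0.787, 0.617, 0.0, -0.0]
ft_force: [0.3, 0.4, -0.1]
finger_gap: 0.473
gripper_force: 0.0
```

arm_command(
  increments=[
    {"delta_pos": [-0.91, 0.476, 0], "yaw": 0},
    {"delta_pos": [-0.91, 0.476, 0], "yaw": 0},
    {"delta_pos": [-0.91, 0.476, 0], "yaw": 0},
    {"delta_pos": [-0.91, 0.476, 0], "yaw": 0},
    {"delta_pos": [0, 0, 0.7], "yaw": 0},
    {"delta_pos": [0, 0, 0.7], "yaw": 0},
    {"delta_pos": [0, 0, 0.7], "yaw": 0},
    {"delta_pos": [0, 0, 0], "yaw": 0},
    {"delta_pos": [0, 0, 0], "yaw": 0},
  ],
)

```text
time: 11.98
eef_pos: [0.4526, -0.4082, 0.0514]
ee_rot: [0.787, 0.617, 0.0, -0.001]
ft_force: [-1.2, 0.3, -0.7]
finger_gap: 0.47
gripper_force: 0.0
```

```bash
cat > w.py <<'E'
from h import *
def wp(c,u,v,z):
    x,y=u-c['cx'],v-c['cy'];r=np.hypot(x,y);th=r/c['fx'];d=c['R'].T@np.array([x/r*np.sin(th),y/r*np.sin(th),np.cos(th)])
    o=-c['R'].T@c['t'];return (o+d*(z-o[2])/d[2])[:2]
E
python3 - <<'E'
from w import *
s=env.sense();print(s['time'],s['eef_pos'])
c=env.read_camera('wrist');cv2.imwrite('pics/w2.png',c['frame'][:,:,::-1])
m=cv2.inRange(cv2.cvtColor(c['frame'],cv2.COLOR_RGB2HSV),(5,85,60),(28,255,255));m=cv2.morphologyEx(m,cv2.MORPH_OPEN,np.ones((3,3)))
for ct in cv2.findContours(m,0,1)[0]:
    if cv2.contourArea(ct)<150: continue
    print(cv2.boundingRect(ct),cv2.minAreaRect(np.array([wp(c,u,v,.009) for u,v in ct[:,0]],np.float32)))
E
```

```text
11.9833 [ 0.45264344 -0.40820283  0.05135798]
(309, 6, 31, 320) ((0.4658421277999878, -0.3559833765029907), (0.17049987614154816, 0.015211052261292934), 76.70516204833984)
```

arm_command(
  increments=[
    {"delta_pos": [0, 0.04, 0.8], "yaw": 0},
    {"delta_pos": [0, 0, 0.7], "yaw": 0},
    {"delta_pos": [0, 0, 0.35], "yaw": 0},
    {"delta_pos": [0, 0, 0.16], "yaw": 0},
    {"delta_pos": [0, 0, 0], "yaw": 0},
    {"delta_pos": [0, 0, 0], "yaw": 0},
  ],
)

```text
time: 12.53
eef_pos: [0.4538, -0.4095, 0.0026]
ee_rot: [0.787, 0.617, -0.0, 0.001]
ft_force: [-0.1, -0.8, -0.3]
finger_gap: 0.469
gripper_force: 0.0
```

arm_command(
  increments=[
    {"delta_pos": [0, 0, 0], "yaw": 0},
    {"delta_pos": [0, 0, 0], "yaw": 0},
    {"delta_pos": [0, 0, 0], "yaw": 0},
    {"delta_pos": [0, 0, 0], "yaw": 0},
    {"delta_pos": [0, 0, 0], "yaw": 0},
    {"delta_pos": [0, 0, 0], "yaw": 0},
    {"delta_pos": [0, 0, 0], "yaw": 0},
  ],
  fingers=0,
)

```text
time: 13.12
eef_pos: [0.4538, -0.4095, 0.0027]
ee_rot: [0.787, 0.617, -0.0, 0.001]
ft_force: [-0.7, 0.6, 6.3]
finger_gap: 0.139
gripper_force: 59.0
```

arm_command(
  increments=[
    {"delta_pos": [0, 0, 0], "yaw": 0},
    {"delta_pos": [0, 0, 0], "yaw": 0},
    {"delta_pos": [0, 0, 0.14], "yaw": 0},
    {"delta_pos": [0, 0, 0], "yaw": 0},
    {"delta_pos": [0, 0, 0], "yaw": 0},
  ],
  fingers=30,
)

```text
time: 13.53
eef_pos: [0.4537, -0.4094, -0.0004]
ee_rot: [0.787, 0.617, -0.0, 0.001]
ft_force: [-1.7, 2.9, 14.1]
finger_gap: 0.349
gripper_force: 7.3
```

arm_command(
  increments=[
    {"delta_pos": [0, 0, 0], "yaw": 0},
    {"delta_pos": [0, 0, 0], "yaw": 0},
    {"delta_pos": [0, 0, 0], "yaw": 0},
    {"delta_pos": [0, 0, 0], "yaw": 0},
    {"delta_pos": [0, 0, 0], "yaw": 0},
  ],
  fingers=0,
)

```text
time: 13.95
eef_pos: [0.4542, -0.4103, 0.0005]
ee_rot: [0.787, 0.617, -0.0, 0.002]
ft_force: [-2.9, 2.0, 19.1]
finger_gap: 0.142
gripper_force: 61.9
```

arm_command(
  increments=[
    {"delta_pos": [0, 0, -0.2], "yaw": 0},
    {"delta_pos": [0, 0, -0.5], "yaw": 0},
    {"delta_pos": [0, 0, -0.8], "yaw": 0},
    {"delta_pos": [0, 0, -0.8], "yaw": 0},
    {"delta_pos": [0, 0, -0.8], "yaw": 0},
    {"delta_pos": [0, 0, -0.8], "yaw": 0},
    {"delta_pos": [0, 0, -0.3], "yaw": 0},
    {"delta_pos": [0, 0, 0], "yaw": 0},
  ],
)

```text
time: 14.62
eef_pos: [0.4538, -0.4096, 0.1044]
ee_rot: [0.787, 0.617, -0.0, 0.002]
ft_force: [1.1, 1.2, 0.0]
finger_gap: 0.139
gripper_force: 58.6
```

```bash
cat > tip.py <<'E'
from w import *
# thin-end of stick from side+scene: brown pixels in a thin ROI round the expected tip
def seen(n,pts):
    c=env.read_camera(n);return c
s=env.sense();p=np.array(s['eef_pos']);x=s['ee_rot'];a=2*np.arctan2(x[1],x[0]);d=np.array([np.cos(a),np.sin(a),0])
print(s['time'],p,np.degrees(a),'grip',s['gripper_force'],s['finger_gap'])
L=[]
for n in('side','scene'):
    c=env.read_camera(n);m=cv2.inRange(cv2.cvtColor(c['frame'],cv2.COLOR_RGB2HSV),(5,85,60),(28,255,255))
    q0=np.array(proj(c,p+d*.05));q1=np.array(proj(c,p+d*.17));k=q1-q0;k/=np.linalg.norm(k)
    P=np.argwhere(m)[:,::-1].astype(float);t=(P-q0)@k;w=(P-q0)@[-k[1],k[0]]
    o=(t>0)&(t<np.linalg.norm(q1-q0))&(abs(w)<14);P,t=P[o],t[o]
    if len(P)<10: print(n,'few',len(P),q0,q1);continue
    e=P[t>t.max()-2].mean(0);print(n,'tip px',e,'exp(141)',np.round(proj(c,p+d*.141),1),'n',len(P),'mid w',np.median(w[o]).round(1));L.append((c,e))
if len(L)==2:
    A=[];b=[]
    for c,e in L:
        o,r=ray(c,*e);r/=np.linalg.norm(r);M=np.eye(3)-np.outer(r,r);A.append(M);b.append(M@o)
    T=np.linalg.solve(sum(A),sum(b));v=T-p;print('tip',T.round(4),'ahead',(v@d).round(4),'side',(v@[-d[1],d[0],0]).round(4),'dz',v[2].round(4))
E
python3 tip.py
```

```text
14.6167 [ 0.45382964 -0.40963453  0.10443975] 76.1547056396186 grip 58.57690069824457 0.13900574124466805
side tip px [337.33333333 327.44444444] exp(141) [334.  342.2] n 42 mid w 8.7
scene tip px [392.8 307.4] exp(141) [393.  308.5] n 161 mid w 0.3
tip [ 0.4882 -0.2713  0.1267] ahead 0.1426 side -0.0003 dz 0.0223
```

arm_command(
  increments=[
    {"delta_pos": [0.3, -0.37, 0], "yaw": 0},
    {"delta_pos": [0.7, -0.37, 0], "yaw": 0},
    {"delta_pos": [0.93, -0.37, 0], "yaw": 0},
    {"delta_pos": [0.93, -0.37, 0], "yaw": 0},
    {"delta_pos": [0.93, -0.37, 0], "yaw": 0},
    {"delta_pos": [0.93, -0.37, 0], "yaw": 0},
    {"delta_pos": [0.93, -0.37, 0], "yaw": 0},
    {"delta_pos": [0.93, -0.37, 0], "yaw": 0},
    {"delta_pos": [0.93, -0.37, 0], "yaw": 0},
    {"delta_pos": [0.93, -0.37, 0], "yaw": 0},
    {"delta_pos": [0.93, -0.37, 0], "yaw": 0},
    {"delta_pos": [0.93, -0.37, 0], "yaw": 0},
  ],
)

```text
time: 15.72
eef_pos: [0.4063, -0.131, 0.1018]
ee_rot: [0.787, 0.617, -0.0, -0.001]
ft_force: [1.5, -0.4, -0.7]
finger_gap: 0.14
gripper_force: 58.6
```

arm_command(
  increments=[
    {"delta_pos": [0.93, -0.37, 0], "yaw": 0.5},
    {"delta_pos": [0.93, -0.37, 0], "yaw": 0},
    {"delta_pos": [0.93, -0.37, 0], "yaw": 0},
    {"delta_pos": [0.93, -0.37, 0], "yaw": 0},
    {"delta_pos": [0.93, -0.37, 0], "yaw": 0},
    {"delta_pos": [0.93, -0.37, 0], "yaw": 0},
    {"delta_pos": [0.93, -0.37, 0], "yaw": 0},
    {"delta_pos": [0.6, -0.37, 0], "yaw": 0},
    {"delta_pos": [0.3, 0, 0], "yaw": 0.5},
    {"delta_pos": [0, 0, 0], "yaw": 1},
    {"delta_pos": [0, 0, 0], "yaw": 1},
    {"delta_pos": [0, 0, 0], "yaw": 1},
  ],
)

```text
time: 16.72
eef_pos: [0.3866, 0.0663, 0.1019]
ee_rot: [0.883, 0.469, -0.001, -0.001]
ft_force: [-0.2, 0.6, 0.1]
finger_gap: 0.142
gripper_force: 58.6
```

arm_command(
  increments=[
    {"delta_pos": [0, 0, 0], "yaw": 1},
    {"delta_pos": [0, 0, 0], "yaw": 1},
    {"delta_pos": [0, 0, 0], "yaw": 1},
    {"delta_pos": [0, 0, 0], "yaw": 1},
    {"delta_pos": [0, 0, 0], "yaw": 1},
    {"delta_pos": [0, 0, 0], "yaw": 1},
    {"delta_pos": [0, 0, 0], "yaw": 1},
    {"delta_pos": [0, 0, 0], "yaw": 1},
    {"delta_pos": [0, 0, 0], "yaw": 1},
    {"delta_pos": [0, 0, 0], "yaw": 1},
    {"delta_pos": [0, 0, 0], "yaw": 1},
    {"delta_pos": [0, 0, 0], "yaw": 1},
  ],
)

```text
time: 17.72
eef_pos: [0.3865, 0.066, 0.1019]
ee_rot: [0.999, -0.036, -0.001, -0.0]
ft_force: [-0.2, -0.1, -0.1]
finger_gap: 0.144
gripper_force: 58.6
```

```bash
python3 tip.py
python3 - <<'E'
from w import *
p=np.array(env.sense()['eef_pos'])
im=[]
for n in('side','scene'):
    c=env.read_camera(n);u,v=map(int,proj(c,p+[.1,-.01,0]));im.append(cv2.resize(c['frame'][v-45:v+45,u-50:u+70],(400,300),interpolation=cv2.INTER_CUBIC));print(n,'off',u-50,v-45)
cv2.imwrite('pics/t.png',np.hstack(im)[:,:,::-1])
E
```

```text
17.7167 [0.38654069 0.06604783 0.10192147] -4.097028169051331 grip 58.60287979245186 0.1438853127477037
side tip px [287.10714286 226.05357143] exp(141) [276.1 229. ] n 335 mid w -2.6
scene tip px [301.83928571 228.80357143] exp(141) [294.9 234.4] n 430 mid w -1.7
tip [0.5535 0.054  0.1016] ahead 0.1674 side -0.0001 dz -0.0003
side off 209 189
scene off 234 198
```

View pics/t.png

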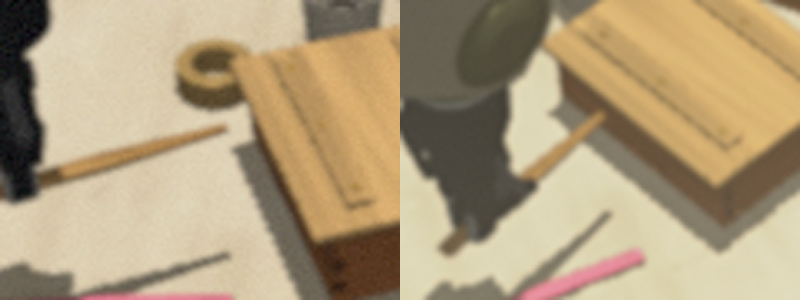

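The stick is held level. Its tip is at about (277,227) in the side view and (295,232) in the scene view, 141 mm ahead of the grip. Next I'll align, lower it, and insert at slot height.

arm_command(
  increments=[
    {"delta_pos": [0, 0, 0], "yaw": 0.88},
    {"delta_pos": [0, -0.41, 0], "yaw": 0},
    {"delta_pos": [0, -0.41, 0], "yaw": 0},
    {"delta_pos": [0, 0, 0.5], "yaw": 0},
    {"delta_pos": [0, 0, 0.8], "yaw": 0},
    {"delta_pos": [0, 0, 0.66], "yaw": 0},
    {"delta_pos": [0, 0, 0], "yaw": 0},
    {"delta_pos": [0, 0, 0], "yaw": 0},
    {"delta_pos": [0, 0, 0], "yaw": 0},
  ],
)

```text
time: 18.67
eef_pos: [0.3905, 0.0862, 0.0546]
ee_rot: [0.997, -0.071, 0.0, 0.0]
ft_force: [0.3, 0.1, -0.2]
finger_gap: 0.142
gripper_force: 58.7
```

Run:
```python
from w import *
s=env.sense();p=np.array(s['eef_pos']);a=2*np.arctan2(s['ee_rot'][1],s['ee_rot'][0]);d=np.array([np.cos(a),np.sin(a),0]);print(p,np.degrees(a),s['gripper_force'])
v=np.array([.5595,.061,0])-p;print('to lip ahead',v@d,'side',v@[-d[1],d[0],0])
c=env.read_camera('side');f=c['frame']
m=cv2.inRange(cv2.cvtColor(f,cv2.COLOR_RGB2HSV),(5,85,60),(28,255,255))
for t in(.13,.135,.14,.145,.15):
    q=p+d*t+[0,0,.0045];u,w=proj(c,q);col=np.flatnonzero(m[int(w)-10:int(w)+11,int(round(u))])+int(w)-10;print(t,round(u,1),round(w,1),col)
```

```text
[0.39052417 0.08621339 0.05459985] -8.194267725809382 58.65668177604675
to lip ahead 0.17084433578237304 side -0.0008718665811550478
0.13 271.9 241.4 [240 241 242]
0.135 274.0 240.9 [239 240 241]
0.14 276.0 240.4 [240]
0.145 278.1 239.9 []
0.15 280.1 239.5 []
```

arm_command(
  increments=[
    {"delta_pos": [0, 0, 0.08], "yaw": 0},
    {"delta_pos": [0.4, 0, 0], "yaw": 0},
    {"delta_pos": [0.4, 0, 0], "yaw": 0},
    {"delta_pos": [0.4, 0, 0], "yaw": 0},
    {"delta_pos": [0.4, 0, 0], "yaw": 0},
    {"delta_pos": [0.4, 0, 0], "yaw": 0},
    {"delta_pos": [0.4, 0, 0], "yaw": 0},
    {"delta_pos": [0.4, 0, 0], "yaw": 0},
    {"delta_pos": [0, 0, 0], "yaw": 0},
    {"delta_pos": [0, 0, 0], "yaw": 0},
  ],
)

```text
time: 19.55
eef_pos: [0.46, 0.0761, 0.0519]
ee_rot: [0.997, -0.072, -0.0, -0.0]
ft_force: [-0.5, -0.1, -0.0]
finger_gap: 0.145
gripper_force: 58.7
```

arm_command(
  increments=[
    {"delta_pos": [0, 0, -0.2], "yaw": 0},
    {"delta_pos": [0, 0, -0.2], "yaw": 0},
    {"delta_pos": [0.04, 0, -0.43], "yaw": 0},
    {"delta_pos": [0.04, 0, -0.43], "yaw": 0},
    {"delta_pos": [0.11, 0, -0.42], "yaw": 0},
    {"delta_pos": [0.11, 0, -0.42], "yaw": 0},
    {"delta_pos": [0.18, 0, -0.39], "yaw": 0},
    {"delta_pos": [0.18, 0, -0.39], "yaw": 0},
    {"delta_pos": [0, 0, 0], "yaw": 0},
    {"delta_pos": [0, 0, 0], "yaw": 0},
    {"delta_pos": [0, 0, 0], "yaw": 0},
  ],
)

```text
time: 20.47
eef_pos: [0.4748, 0.074, 0.1236]
ee_rot: [0.997, -0.072, -0.001, -0.0]
ft_force: [-1.1, 0.9, -0.1]
finger_gap: 0.141
gripper_force: 58.7
```

Run:
```python
from w import *
s=env.sense();print(s['eef_pos'],s['ft_force'],s['moment'],s['gripper_force'])
im=[]
for n in('side','scene'):
    c=env.read_camera(n);u,v=map(int,proj(c,[.6,.05,.12]));im.append(cv2.resize(c['frame'][v-60:v+60,u-70:u+70],(400,343),interpolation=cv2.INTER_CUBIC));print(n,'off',u-70,v-60)
cv2.imwrite('pics/l1.png',np.hstack(im)[:,:,::-1])
# candidate lid corner projections by angle: front right & left top edge
e=np.array([.9892,-.1465,0]);l=np.array([.1465,.9892,0]);H=np.array([.7215,.0355,.0705])
for n in('side','scene'):
    c=env.read_camera(n)
    for th in(25,30,35,40,45):
        r=np.radians(th);F=H-e*.164*np.cos(r)+np.array([0,0,.164*np.sin(r)])+.008*(e*np.sin(r)+np.array([0,0,np.cos(r)]))
        print(n,th,'FL',np.round(proj(c,F+l*.104),1),'FR',np.round(proj(c,F-l*.104),1))
```

```text
[0.47481971 0.0740238  0.12358551] [-1.09937668  0.91464881 -0.14257876] [0.08964043 0.38765146 0.04594221] 58.739526607096195
side off 235 154
scene off 243 154
side 25 FL [282.3 182.1] FR [311.  234.8]
side 30 FL [285.  177.2] FR [314.3 229.4]
side 35 FL [288.1 172.4] FR [318.2 224.1]
side 40 FL [291.7 167.7] FR [322.5 218.9]
side 45 FL [295.7 163.3] FR [327.3 214. ]
scene 25 FL [279.6 190.3] FR [334.9 233. ]
scene 30 FL [281.4 185.7] FR [337.1 228.3]
scene 35 FL [283.5 181. ] FR [339.5 223.4]
scene 40 FL [285.9 176.3] FR [342.2 218.6]
scene 45 FL [288.6 171.6] FR [345.2 213.7]
```

```bash
cat > ang.py <<'E'
from w import *
from scipy.optimize import least_squares
e=np.array([.9892,-.1465,0]);l=np.array([.1465,.9892,0]);H=np.array([.7215,.0355,.0705]);Z=np.array([0,0,1.])
for n in('side','scene'):
    c=env.read_camera(n);h=cv2.cvtColor(c['frame'],cv2.COLOR_RGB2HSV)
    def pt(th,y,r=.164): return np.array(proj(c,H-e*r*np.cos(th)+Z*r*np.sin(th)+.008*(e*np.sin(th)+Z*np.cos(th))+l*y))
    m=cv2.inRange(h,(5,80,120),(28,255,255)); out=[]
    # walk along the lid-angle arc of the front edge: where does the bright lid end?
    for y in(-.09,-.07,-.05,-.03,.03,.05,.07,.09):
        v=[]
        for t in np.radians(np.arange(0,75,.5)):
            u,w=np.round(pt(t,y)).astype(int);v.append(m[w,u]>0)
        v=np.array(v);k=np.flatnonzero(v);out.append((float(k[0]/2),float(k[-1]/2)) if len(k) else None)
    print(n,out)
E
python3 ang.py; python3 tip.py
```

```text
side [(26.5, 72.0), (9.5, 70.0), (26.5, 68.5), (26.5, 70.5), (7.0, 40.5), (1.0, 36.5), (0.0, 33.0), (0.0, 29.5)]
scene [(24.5, 57.0), (6.0, 74.5), (25.0, 74.5), (25.5, 74.5), (3.5, 66.0), (21.5, 64.0), (26.0, 38.0), None]
20.7667 [0.47554766 0.0738994  0.12377425] -8.24154855272847 grip 58.75049589201808 0.13921854311485513
side tip px [321.81034483 208.44827586] exp(141) [311.  210.8] n 1214 mid w -0.8
scene tip px [323.29824561 204.1754386 ] exp(141) [316.3 209.2] n 964 mid w -1.2
tip [0.6415 0.0504 0.1232] ahead 0.1676 side 0.0006 dz -0.0006
```

View pics/l1.png

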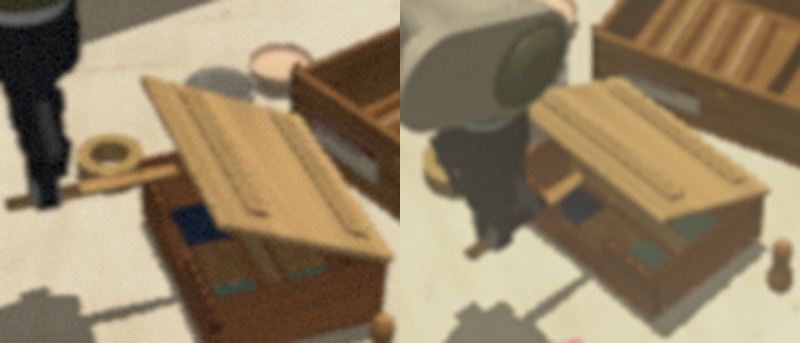

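The lid is up about 29°, with the stick tip under it (side crop, stick entering at about (175,170)). The stick is clear of the walls. I'll continue along the arc to 45°.

arm_command(
  increments=[
    {"delta_pos": [0.17, 0, -0.29], "yaw": 0},
    {"delta_pos": [0.19, 0, -0.28], "yaw": 0},
    {"delta_pos": [0.22, 0, -0.27], "yaw": 0},
    {"delta_pos": [0.23, 0, -0.25], "yaw": 0},
    {"delta_pos": [0, 0, 0], "yaw": 0},
    {"delta_pos": [0, 0, 0], "yaw": 0},
    {"delta_pos": [0, 0, 0], "yaw": 0},
    {"delta_pos": [0, 0, 0], "yaw": 0},
  ],
)

```text
time: 21.53
eef_pos: [0.4955, 0.071, 0.1511]
ee_rot: [0.997, -0.072, -0.0, 0.0]
ft_force: [-0.9, 0.0, -0.3]
finger_gap: 0.149
gripper_force: 58.8
```

```bash
cat > ang2.py <<'E'
from w import *
e=np.array([.9892,-.1465,0]);l=np.array([.1465,.9892,0]);H=np.array([.7215,.0355,.0705]);Z=np.array([0,0,1.])
s=env.sense();p=np.array(s['eef_pos']);t=p+e*.141+Z*.0075;print(p,s['gripper_force'],s['moment'],'model deg',np.degrees(np.arctan2(t[2]-.0705,(H-t)@e)))
def P(c,th,y,k): return np.array(proj(c,H-e*.164*np.cos(th)+Z*.164*np.sin(th)+k*(e*np.sin(th)+Z*np.cos(th))+l*y))
for n in('side','scene'):
    c=env.read_camera(n);m=cv2.inRange(cv2.cvtColor(c['frame'],cv2.COLOR_RGB2HSV),(5,80,120),(28,255,255))
    # lower boundary of lit lid near its front edge = underside edge (k=0)
    print(n,[next((float(a) for a in np.arange(15,65,.5) if all(m[tuple(np.round(P(c,np.radians(a+j),y,0)).astype(int)[::-1])] for j in(0,1,2,3))),None) for y in(-.1,-.09,-.08,-.07,-.06,-.05,-.04,-.03,-.02)])
    # right-hand corner: extreme of lid mask
    q=P(c,np.radians(45),-.104,0).astype(int);w=m[q[1]-30:q[1]+30,q[0]-30:q[0]+30]
    print('  FR corner exp 40/45/50',[np.round(P(c,np.radians(a),-.104,0)).tolist() for a in(40,45,50)])
    for r in range(q[1]-12,q[1]+14,2): print('  ',r,q[0]-20,''.join('#' if x else '.' for x in m[r,q[0]-20:q[0]+20]))
E
python3 ang2.py
```

```text
[0.49550407 0.07099057 0.15106262] 58.81157912313938 [ 0.00123679  0.28367421 -0.00920098] model deg 45.09942568312505
side [45.5, 44.5, 45.0, 45.0, 45.5, 45.0, 44.5, 45.5, 37.0]
  FR corner exp 40/45/50 [[320.0, 222.0], [325.0, 217.0], [330.0, 212.0]]
   204 304 .#.#####.....###########################
   206 304 ..............##########################
   208 304 ...............#########################
   210 304 .................#######################
   212 304 ..................######################
   214 304 ...................#####################
   216 304 .....................###################
   218 304 ...........................#############
   220 304 .............................###########
   222 304 .................................#######
   224 304 ....................................####
   226 304 .......................................#
   228 304 ........................................
scene [45.5, 44.0, 45.0, 44.5, 44.5, 44.5, 44.5, 44.5, 44.5]
  FR corner exp 40/45/50 [[341.0, 221.0], [344.0, 216.0], [347.0, 212.0]]
   204 323 ...##########################..........#
   206 323 ......##########################........
   208 323 ........###########################.....
   210 323 ...........###########################..
   212 323 ..............##########################
   214 323 ................########################
   216 323 ...........................#############
   218 323 ....................................####
   220 323 ........................................
   222 323 ........................................
   224 323 ........................................
   226 323 ........................................
   228 323 ........................................
```

Both views and the kinematic model agree on about 45°. I'll hold still briefly to check for creep.

arm_command(
  increments=[
    {"delta_pos": [0, 0, 0], "yaw": 0},
    {"delta_pos": [0, 0, 0], "yaw": 0},
    {"delta_pos": [0, 0, 0], "yaw": 0},
    {"delta_pos": [0, 0, 0], "yaw": 0},
    {"delta_pos": [0, 0, 0], "yaw": 0},
    {"delta_pos": [0, 0, 0], "yaw": 0},
    {"delta_pos": [0, 0, 0], "yaw": 0},
    {"delta_pos": [0, 0, 0], "yaw": 0},
    {"delta_pos": [0, 0, 0], "yaw": 0},
    {"delta_pos": [0, 0, 0], "yaw": 0},
    {"delta_pos": [0, 0, 0], "yaw": 0},
    {"delta_pos": [0, 0, 0], "yaw": 0},
  ],
)

```text
time: 22.63
eef_pos: [0.4959, 0.0709, 0.1513]
ee_rot: [0.997, -0.072, 0.0, 0.0]
ft_force: [-1.7, -0.2, -1.2]
finger_gap: 0.14
gripper_force: 58.8
```

```bash
python3 ang2.py | grep -v '   2'; python3 -c "
from plant import env
print(env.finish_job())"
```

```text
[0.49589546 0.07092831 0.15132792] 58.808245807886124 [ 0.01787893  0.25954291 -0.01109104] model deg 45.31525291493341
side [45.5, 45.5, 45.0, 45.0, 45.5, 45.0, 45.0, 45.5, 37.0]
  FR corner exp 40/45/50 [[320.0, 222.0], [325.0, 217.0], [330.0, 212.0]]
scene [45.5, 45.0, 45.0, 45.0, 45.0, 44.5, 44.5, 45.0, 44.5]
  FR corner exp 40/45/50 [[341.0, 221.0], [344.0, 216.0], [347.0, 212.0]]
the job is handed in; nothing more can be done
None
```

I handed the job in at about 23 s with the stick still gripped and holding the lid steady at about 45°; the stick slipped out of the gripper once on the way and was picked up again.

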